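# Swing the magnifier lamp over the tablet dish

## Task

Bring the magnifier lamp's lens over the indigo dish that holds the tablets, so that they can be read through it: nudge the freely swinging head along by the black rubber band around it, slow it down again from the other side, and leave it quite still, centred over that dish, with your hand off it; watch that it stays so for five seconds. Be gentle: no knocks on the band, no fast swing, not into the end stops; keep off the lens housing and the arm with its springs, and leave the things on the tray and the pitcher as they are.

Things in the scene. Friction and masses are not known exactly. Their poses are not given: they have to be found in the camera images.
- swing (a joint): Swing angle of the magnifier lamp's arm about its upright column, rad. At 0 the arm points along -x of lamp; growing values turn it counter-clockwise seen from above (towards -y of lamp). Rubber end stops at -0.95 and 0.95. Starts at rest between -0.76 and -0.62. No spring: it rests at any angle, but coasts long after a push.
- lamp: The lamp's white round foot, 176 mm across, 26 mm high, fixed to the table beyond the tray, with the upright column (28 mm thick) in its middle. Origin: underside of the foot, on the column's axis, at table height. Its x and y axes are those to which the swing angle refers; the robot is roughly towards its -x.
- pivot (a point): Point on the swing axis in the hub on top of the column, 207 mm above the table. Ball bearings: viscous friction 0.008 N m s/rad, dry friction 0.00015 N m. Arm, head and band swing as one piece, inertia about this axis nominally 0.14 kg m2 (1.4 kg felt at the band; hidden variation about a third), so a free swing dies away with a time constant of about 17 s.
- lens (a point): Centre of the round lens (116 mm across) in the lamp head, always 320 mm from the swing axis and 207 mm above the table.
- head: White lamp head: ring housing 142 mm across, with the glass lens and lights in it, from 186 to 231 mm above the table. Not to be touched. Origin on the head's axis, 17 mm below lens; it turns with the arm.
- band: Black rubber band around the side of the head, the place to push: 150 mm across (radius 75 mm about lens, too wide to grip), from 192 to 222 mm above the table; the head stands 8 to 9 mm proud above it. Push squarely, along the swing or against it. From a finger standing still it rebounds at up to half its speed. Origin as head.
- tube: White arm of the lamp from the hub (44 mm across, up to 235 mm above the table) to the head: 20 mm tube at 206 mm height with two open springs along it (up to 226 mm). Not to be touched. Origin: that of lamp.
- tablet_dish: Indigo porcelain dish with six white and yellow tablets in it, 76 mm across, 22 mm high, 110 g, loose on the tray. Origin: centre of its underside. It may stand in either of two places under the arc of the lens, its centre within 10 mm of that arc.
- empty_dish: The same indigo dish, empty but for a white dot on its floor, standing in the other place. Origin: centre of its underside.
- tray: Red lacquered wooden tray, 280 x 460 mm, floor 8 mm thick, rim 27 mm high, fixed on the table under the swing of the lamp. Origin: centre of its underside.
- medicine_case: Three-tier plastic medicine case in pastel colours, 86 x 120 x 98 mm high, 350 g, loose on the tray. Origin: centre of its underside.
- pill_crusher: Stainless steel pill crusher with knurled screw top, 44 mm across, 93 mm high, 280 g, loose on the tray. Origin: centre of its underside.
- stopper: Glass pitcher stopper standing on its flat head, 52 mm across, 58 mm high, 130 g, loose on the tray. Origin: centre of its underside.
- pitcher: Glass pitcher, 104 mm across plus handle, 180 mm high, 700 g, loose, on the table to the robot's left. Origin: centre of its underside.

How it is judged:
By the outcome, as a careful person would: the job done as asked, in the order asked, and still so for the second after the job is handed in, with the robot touching nothing.
It also fails if it takes over 48 s, if anything falls off the work surface, if the arm or the gripper's body presses on something with over 40 N, if the wrist force passes 120 N, or if a joint passes its speed limit or range.

## Robot

A 6-joint arm with a two-finger parallel gripper is mounted at the origin on the work surface. World frame = base frame: x ahead of the robot, y to its left, z up, the work surface at z = 0. Lengths are in m, angles in rad, forces in N, time in s.
With the tool pointing down it reaches from about 0.325 to 0.875 m from the base axis. Payload 4.4 kg.
Tool frame: the origin (TCP) lies midway between the tips of the shut fingers; the grasp point (between the pads) lies 19 mm behind it (tcp_to_grasp is the distance from the TCP to the grasp point, in m); z points along the fingers, y is the line along which they close (so a half turn about z gives the same grasp; the last joint's range is limited). The gripper opens to 85 mm and grips with 20 to 120 N. Pads are 22 mm wide; open, the fingers measure 114 mm over their backs; the gripper's body (76 mm by 85 mm) begins 54 mm behind the grasp point. The pads swing forward as they close: fully open they stand 13 mm farther back than shut.
Start: joints at [1.093, 0.207, 1.542, -0, 1.393, -0.15], TCP at [0.185, 0.544, 0.231] pointing down, gripper open.
Joint ranges: [-2.73, 2.73], [-0.86, 2.22], [0.23, 2.46], [-1.11, 4.25], [0.08, 2.63], [-2.82, 2.82]. Speed limits (rad/s): [2.79, 2.79, 3.14, 3.14, 3.14, 3.14].

## Interface

Orientations are given as a 3x3 rotation matrix whose columns are the frame's x, y, z axes.
In Python, from bench import * gives the robot as it stands. The module is installed in compiled form; this text tells all that it offers.
- The arm moves only by the tool play_rows, never from a script. Its argument "targets" is a list of rows, each an object with "xyz": the shift along the tool's x, y, z in units of 40 mm (1.0 is 40 mm), a list of three; "turn": the turn about the tool's z in units of 5 degrees (1.0 is 5 degrees); "hand": the finger opening in mm, from 0 to 85.4. A call has 1 to 20 rows; each row shifts and turns the commanded pose from where the row before left it, along the tool's axes as they then stand; what a row does not reach is not made up. A row lasts 1/12 s, in which the tool goes at most 41.7 mm and 7.16 degrees, less where a joint would pass 70% of its speed; a pose out of reach is approached as far as the arm can. A call is refused whole if a number of a shift passes 1 or a number of a turn 1, either way. A call with a gripper value outside its range is refused whole. The fingers move at their own pace and stop on an object; the grip force is fixed at half the most. Time passes only in rows, so rows that do not move let the fingers close. It gives the time, the measured TCP pose, the force, the opening and the grip force at its end, in the units of the state.
- sense(): the state, without advancing time (a new reading comes with each control period).
- capture(name): name is "side" or "top"; returns a dict with "color" (480x640x3 uint8, red, green, blue), "vertical_fov" (degrees; the focal length in pixels is half the picture's height over the tangent of half this angle, whatever the lens; pixels are square), "cx", "cy" (the principal point, pixels), "rvec" (rotation vector, rad) and "tvec" (3), from world to camera coordinates, as OpenCV has them. Camera axes: x right, y down, z forward; pixel columns grow to the right and rows downward; lengths in m; the calibration is good to about 2 mm. A picture is of the moment at which its call begins. There is no depth.
- sign_off(): hands the job in; it is judged then, once.
The state is a dict: "time_s": time; "q": joint angles; "qvel": joint speeds; "joint_torque": joint torques, N m; "tool_pos": TCP position; "ee_rot": TCP orientation; "ft_force": force on the tool from outside, world axes, zero at the start; "torque": the same for the moment, N m; "grip_width": opening from 0.0 (shut) to 1.0 (fully open); "grasp_force": force on a finger pad.
Only numpy, scipy, OpenCV 4.12 (cv2) and the standard library are available. Lean on these libraries where they do the work, as an engineer would, in place of code of your own. Each camera call takes 0.05 s, during which the arm holds its last target. There are 200 camera calls.

## Working session

There is one attempt and no reset: what is moved stays moved. The work goes in short steps, Python scripts to look and compute and a tool call to move; the robot and the scene stay as the last step left them, time stands still between calls to the robot, and variables do not carry over. Pictures are saved under pics/ and viewed, at most 10 in all, crops included, and the job is handed in when it is done.

Besides the shell and the picture viewer there is one more tool, called after "Emit:" by a JSON object that holds its "api" and its "payload", one argument or row to a line. play_rows: Moves the arm, as the interface text tells. Its arguments: {"type":"object","properties":{"targets":{"type":"array"}},"required":["targets"]}

```bash
mkdir -p pics
cat > h.py <<'E'
from bench import *
import numpy as np, cv2
def cam(n):
    c=capture(n); R=cv2.Rodrigues(np.array(c["rvec"],float))[0]; t=np.array(c["tvec"],float).reshape(3)
    f=240/np.tan(np.radians(c["vertical_fov"])/2)
    K=np.array([[f,0,c["cx"]],[0,f,c["cy"]],[0,0,1]]); return c["color"],K,R,t
def ray(px,K,R,t,z):
    d=R.T@np.linalg.inv(K)@np.array([px[0],px[1],1.]); o=-R.T@t
    return o+d*(z-o[2])/d[2]
def proj(P,K,R,t):
    p=K@(R@np.array(P,float)+t); return p[:2]/p[2]
E
python3 - <<'E'
from h import *
for n in("top","side"):
    im,K,R,t=cam(n); cv2.imwrite(f"pics/{n}0.png",im[:,:,::-1]); print(n,K[0,0],-R.T@t,R[2])
s=sense(); print(s["time_s"],s["tool_pos"],s["ee_rot"],s["ft_force"],s["grip_width"])
E
```

```text
top 469.87625214357934 [0.42122051 0.15432144 1.27258396] [ 0.14717091  0.02035456 -0.98890162]
side 493.1297965358581 [ 0.14987033 -0.59186067  0.95768606] [ 0.36823643  0.62730757 -0.68621217]
0.1 [0.18482318 0.5437551  0.23022245] [[-9.46758139e-01  3.21944285e-01 -9.50823428e-04]
 [ 3.21945553e-01  9.46756326e-01 -1.87631308e-03]
 [ 2.96129823e-04 -2.08252805e-03 -9.99997788e-01]] [ 0.30054302  0.13182189 -0.58404311] 0.9970743845820746
```

View pics/top0.png

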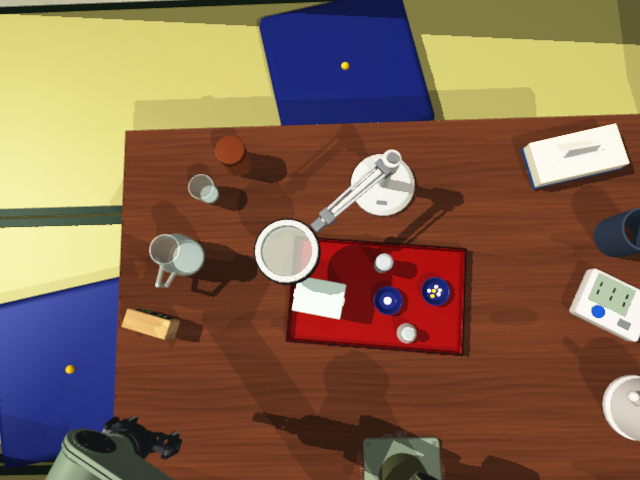

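View pics/side0.png

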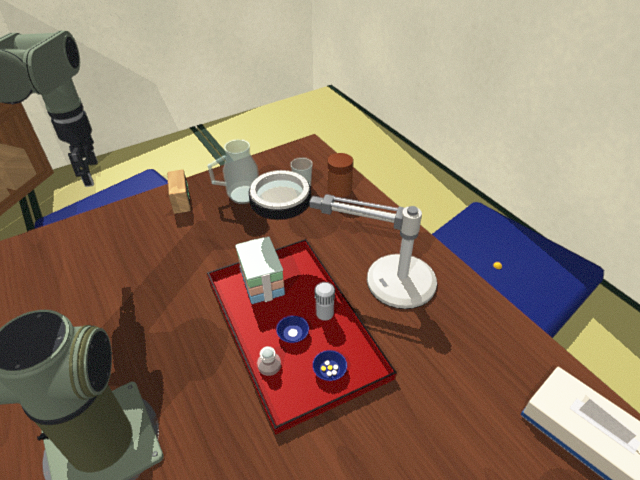

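The top view shows the tablet dish at about (435,291) and the empty one at (388,300). The lens is at about (287,250), the hub at (391,158) and the foot at (383,185). In the side view the tablets are at (330,366), the empty dish at (292,330), the head at (280,192) and the hub at (409,215).

```bash
cat >> h.py <<'E'
def blob(m,c):
    n,l,s,ce=cv2.connectedComponentsWithStats(m.astype(np.uint8)); 
    k=min((k for k in range(1,n) if s[k,4]>60),key=lambda k:np.hypot(*(ce[k]-c)))
    cs=cv2.findContours((l==k).astype(np.uint8),0,cv2.CHAIN_APPROX_NONE)[0]
    h=cv2.convexHull(max(cs,key=len)); return h,cv2.fitEllipse(h)
E
python3 - <<'E'
from h import *
im={n:cv2.imread(f"pics/{n}0.png") for n in("top","side")}
C={n:cam(n)[1:] for n in im}
for n,pts in(("top",dict(tab=(435,291),emp=(388,300),lens=(287,250),hub=(391,158))),("side",dict(tab=(330,366),emp=(292,330),lens=(280,192),hub=(409,215)))):
    a=im[n].astype(int); b,g,r=a[...,0],a[...,1],a[...,2]
    blue=(b>r+25)&(b>g+25)
    for k in("tab","emp"):
        h,e=blob(blue,pts[k]); print(n,k,e,ray(e[0],*C[n],.030).round(4))
    hsv=cv2.cvtColor(im[n],cv2.COLOR_BGR2HSV); 
    for k in("lens","hub"):
        print(n,k,ray(pts[k],*C[n],.231 if k=="lens" else .235).round(3))
for n,(x0,y0,x1,y1) in dict(top=(240,130,430,295),side=(235,155,450,320)).items():
    cv2.imwrite(f"pics/c_{n}.png",cv2.resize(im[n][y0:y1,x0:x1],None,fx=3.6,fy=3.6,interpolation=cv2.INTER_CUBIC)[:600,:800])
a=np.vstack([cv2.imread("pics/c_top.png")]);
E
```

```text
top tab ((435.2986145019531, 290.86590576171875), (27.27069091796875, 28.070903778076172), 130.7792205810547) [ 0.4659 -0.106   0.03  ]
top emp ((387.6824951171875, 300.02978515625), (27.585866928100586, 28.354007720947266), 132.06509399414062) [0.4451 0.0193 0.03  ]
top lens [0.558 0.261 0.231]
top hub [0.763 0.02  0.235]
side tab ((329.4051818847656, 365.212158203125), (29.722126007080078, 33.789798736572266), 94.29502868652344) [ 0.4669 -0.1064  0.03  ]
side emp ((292.23333740234375, 328.7341003417969), (26.340208053588867, 32.1279182434082), 83.61569213867188) [0.4463 0.0188 0.03  ]
side lens [0.553 0.246 0.231]
side hub [0.753 0.013 0.235]
```

View pics/c_top.png

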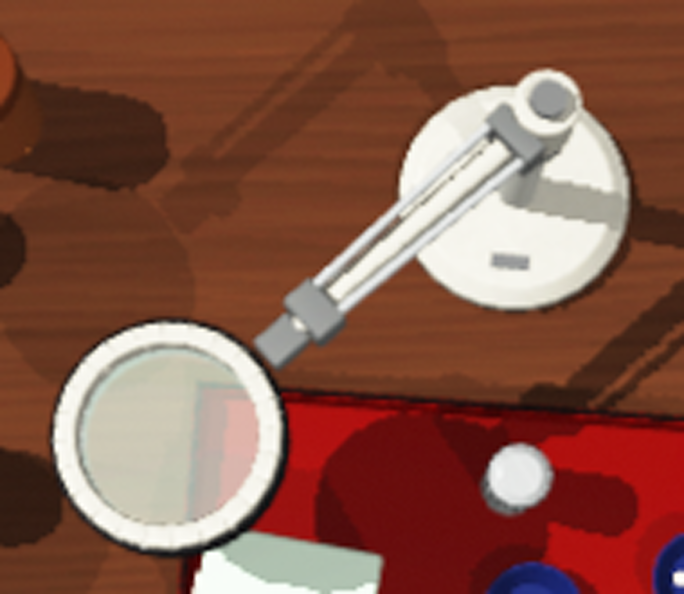

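View pics/c_side.png

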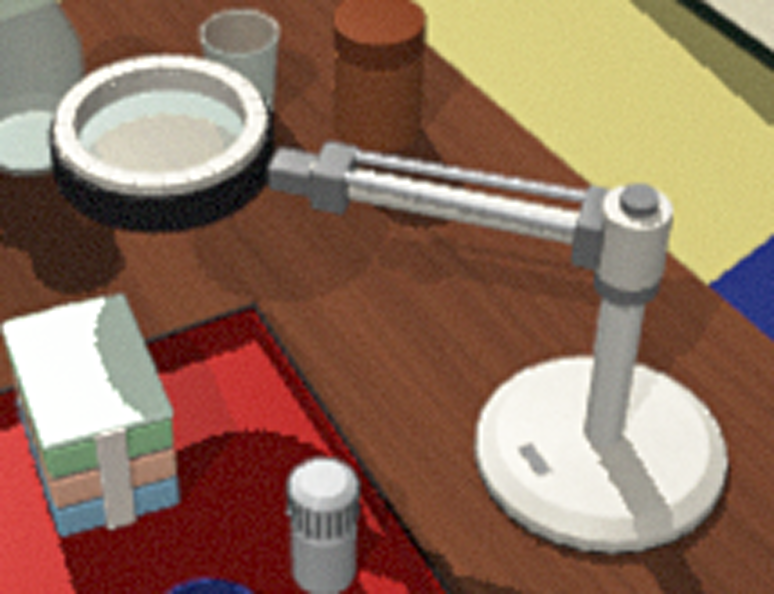

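Run:
```python
from h import *
C={n:cam(n)[1:] for n in("top","side")}
for n,ls,hb,ft,cap in(("top",(287,250),(391.9,158.6),(383,185),(393,157.2)),("side",(280,190),(411.9,212.5),(402,279),(412,210))):
    im=cv2.imread(f"pics/{n}0.png"); hsv=cv2.cvtColor(im,cv2.COLOR_BGR2HSV)
    m=(hsv[...,1]<50)&(hsv[...,2]>150)
    # ring: largest comp near
    h,e=blob(m,ls); h=h.reshape(-1,2).astype(float)
    P=np.array([ray(p,*C[n],.231)[:2] for p in h]); c,r=cv2.minEnclosingCircle(P.astype(np.float32)*1000)
    print(n,"ring",e,ray(e[0],*C[n],.231).round(4),"circ",c,r)
    for z in(.235,.24): print("hub",ray(hb,*C[n],z).round(4),"cap",ray(cap,*C[n],z).round(4))
    h,e=blob((hsv[...,1]<60)&(hsv[...,2]>120),ft); P=np.array([ray(p,*C[n],.013)[:2] for p in h.reshape(-1,2).astype(float)])
    print("foot",e,"x",P.min(0),P.max(0), ray(e[0],*C[n],.02).round(4))
```

```text
top ring ((286.039306640625, 250.4695281982422), (62.1945686340332, 63.32231903076172), 50.86438751220703) [0.5567 0.2633 0.231 ] circ (557.2135009765625, 263.1679992675781) 71.1649398803711
hub [0.7613 0.0182 0.235 ] cap [0.7645 0.0155 0.235 ]
hub [0.7597 0.0188 0.24  ] cap [0.7629 0.0162 0.24  ]
foot ((365.0388488769531, 196.80966186523438), (66.71891784667969, 120.62825775146484), 52.08190155029297) x [ 0.63897512 -0.0689748 ] [0.86173118 0.21708791] [0.726  0.0677 0.02  ]
side ring ((270.8287353515625, 189.76113891601562), (37.44495391845703, 79.43806457519531), 82.34840393066406) [0.5385 0.2654 0.231 ] circ (538.24560546875, 269.38555908203125) 95.79119873046875
hub [0.7643 0.0165 0.235 ] cap [0.77  0.023 0.235]
hub [0.76   0.0122 0.24  ] cap [0.7657 0.0188 0.24  ]
foot ((402.3537902832031, 274.5461120605469), (68.6907958984375, 69.71923828125), 160.3475799560547) x [ 0.67358411 -0.07300389] [0.88076298 0.13077278] [0.7706 0.0221 0.02  ]
```

Emit:
{"api": "play_rows", "payload": {
  "targets": [
    {"xyz":[0,0,-0.4],"turn":1,"hand":0},
    {"xyz":[0,0,-0.4],"turn":1,"hand":0},
    {"xyz":[0,0,0],"turn":1,"hand":0},
    {"xyz":[0,0,0],"turn":1,"hand":0},
    {"xyz":[0,0,0],"turn":1,"hand":0},
    {"xyz":[0,0,0],"turn":1,"hand":0},
    {"xyz":[0,0,0],"turn":1,"hand":0},
    {"xyz":[0,0,0],"turn":1,"hand":0},
    {"xyz":[0,0,0],"turn":1,"hand":0},
    {"xyz":[0,0,0],"turn":1,"hand":0},
    {"xyz":[0,0,0],"turn":1,"hand":0},
    {"xyz":[0,0,0],"turn":1,"hand":0},
    {"xyz":[0,0,0],"turn":1,"hand":0},
    {"xyz":[0,0,0],"turn":1,"hand":0},
    {"xyz":[0,0,0],"turn":1,"hand":0},
    {"xyz":[0,0,0],"turn":1,"hand":0},
    {"xyz":[0,0,0],"turn":1,"hand":0},
    {"xyz":[0,0,0],"turn":1,"hand":0},
    {"xyz":[0,0,0],"turn":1,"hand":0},
    {"xyz":[0,0,0],"turn":1,"hand":0}
  ]
}}

```text
time_s: 1.97
tool_pos: [0.1851, 0.5443, 0.2631]
ee_rot: [[0.485, 0.874, -0.0], [0.874, -0.485, -0.0], [-0.0, 0.0, -1.0]]
ft_force: [-0.8, -0.0, 0.7]
grip_width: -0.001
grasp_force: 0.0
```

```bash
cat >> h.py <<'E'
PIV=np.array([.763,.0175])
def er(p): return np.array([-np.cos(p),-np.sin(p)])
def tg(p): return np.array([np.sin(p),-np.cos(p)])
def lens():
    im,K,R,t=cam("top"); hsv=cv2.cvtColor(im[:,:,::-1].copy(),cv2.COLOR_BGR2HSV); return im,K,R,t
def go(xyz,phi=None):
    s=sense(); R=np.array(s["ee_rot"]); d=R.T@(np.array(xyz)-s["tool_pos"])/.04
    a=np.degrees(np.arctan2(R[1,0],R[0,0])); 
    print("t",round(s["time_s"],3),"tcp",np.round(s["tool_pos"],4),"yaw",a.round(2),"shift units",d.round(3),"F",np.round(s["ft_force"],2),"q",np.round(s["q"],2))
    if phi is not None: print("turn units",round(-((np.degrees(phi)+90-a+180)%360-180)/5,3))
E
python3 - <<'E'
from h import *
p=-.873; L=PIV+.32*er(p); print(L)
go([*(L-.106*tg(p)),.26],p)
im,K,R,t=cam("top"); print("pitcher rim",ray((166,250),K,R,t,.18))
E
```

```text
[0.55739019 0.26270319]
t 1.967 tcp [0.1851 0.5443 0.2631] yaw 60.97 shift units [ 0.835 12.503  0.079] F [-0.8  -0.03  0.65] q [1.09 0.18 1.5  0.   1.46 1.6 ]
turn units 4.198
pitcher rim [0.57200016 0.552902   0.18      ]
```

Emit:
{"api": "play_rows", "payload": {
  "targets": [
    {"xyz":[0.05,0.4,0],"turn":0,"hand":0},
    {"xyz":[0.05,0.7,0],"turn":0,"hand":0},
    {"xyz":[0.05,0.85,0],"turn":0,"hand":0},
    {"xyz":[0.05,0.85,0],"turn":0,"hand":0},
    {"xyz":[0.05,0.85,0],"turn":0,"hand":0},
    {"xyz":[0.05,0.85,0],"turn":0,"hand":0},
    {"xyz":[0.05,0.85,0],"turn":0,"hand":0},
    {"xyz":[0.05,0.85,0],"turn":0,"hand":0},
    {"xyz":[0.05,0.85,0],"turn":0,"hand":0},
    {"xyz":[0.05,0.85,0],"turn":0,"hand":0},
    {"xyz":[0.05,0.85,0],"turn":0,"hand":0},
    {"xyz":[0.05,0.85,0],"turn":0,"hand":0},
    {"xyz":[0.05,0.85,0],"turn":0,"hand":0},
    {"xyz":[0.05,0.85,0],"turn":0,"hand":0},
    {"xyz":[0.05,0.7,0],"turn":0,"hand":0},
    {"xyz":[0.05,0.5,0],"turn":0.8,"hand":0},
    {"xyz":[0,0,0],"turn":0.9,"hand":0},
    {"xyz":[0,0,0],"turn":0.9,"hand":0},
    {"xyz":[0,0,0],"turn":0.9,"hand":0},
    {"xyz":[0,0,0],"turn":0.7,"hand":0}
  ]
}}

```text
time_s: 3.68
tool_pos: [0.639, 0.3313, 0.2627]
ee_rot: [[0.765, 0.644, -0.001], [0.644, -0.765, -0.0], [-0.001, -0.0, -1.0]]
ft_force: [0.4, -0.0, 0.4]
grip_width: -0.002
grasp_force: 0.0
```

Run:
```python
from h import *
p=-.873; L=PIV+.32*er(p)
go([*(L-.106*tg(p)),.2],p)
im,K,R,t=cam("side"); cv2.imwrite("pics/s1.png",cv2.resize(im[90:330,140:460,::-1],None,fx=2.4,fy=2.4))
```

```text
t 3.683 tcp [0.639  0.3313 0.2627] yaw 40.09 shift units [-0.015  0.005  1.568] F [ 0.42 -0.02  0.44] q [0.36 0.5  1.09 0.   1.55 1.23]
turn units 0.021
```

View pics/s1.png

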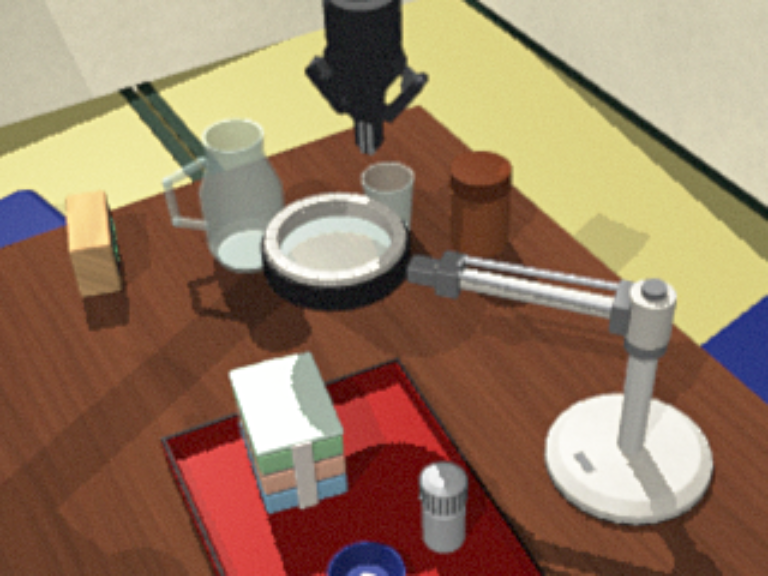

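The gripper hangs clear behind the head, at about (368,140) in the crop. Its knuckles splay only along tool y, so the tool's x face is good for pushing.

Emit:
{"api": "play_rows", "payload": {
  "targets": [
    {"xyz":[0,0,0.3],"turn":0,"hand":0},
    {"xyz":[0,0,0.5],"turn":0,"hand":0},
    {"xyz":[0,0,0.4],"turn":0,"hand":0},
    {"xyz":[-0.1,0,0.3],"turn":0,"hand":0},
    {"xyz":[-0.1,0,0],"turn":0,"hand":0},
    {"xyz":[-0.04,0,0],"turn":0,"hand":0},
    {"xyz":[-0.02,0,0],"turn":0,"hand":0},
    {"xyz":[-0.02,0,0],"turn":0,"hand":0},
    {"xyz":[-0.02,0,0],"turn":0,"hand":0},
    {"xyz":[-0.02,0,0],"turn":0,"hand":0},
    {"xyz":[-0.02,0,0],"turn":0,"hand":0},
    {"xyz":[-0.02,0,0],"turn":0,"hand":0},
    {"xyz":[-0.02,0,0],"turn":0,"hand":0},
    {"xyz":[-0.02,0,0],"turn":0,"hand":0}
  ]
}}

```text
time_s: 4.9
tool_pos: [0.6265, 0.3213, 0.2033]
ee_rot: [[0.764, 0.646, 0.0], [0.646, -0.764, -0.0], [0.0, 0.0, -1.0]]
ft_force: [0.5, -0.5, 0.9]
grip_width: 0.001
grasp_force: 0.0
```

```bash
cat >> h.py <<'E'
def lensphi(save=None):
    """lens angle from the white head ring in the top view"""
    T=sense()["time_s"]; im,K,R,t=cam("top"); hsv=cv2.cvtColor(im,cv2.COLOR_RGB2HSV)
    m=((hsv[...,1]<50)&(hsv[...,2]>150)).astype(np.uint8)
    if save: cv2.imwrite(save,im[:,:,::-1])
    n,l,s,ce=cv2.connectedComponentsWithStats(m); out=[]
    for k in range(1,n):
        cs=cv2.findContours((l==k).astype(np.uint8),0,cv2.CHAIN_APPROX_NONE)[0]; h=cv2.convexHull(max(cs,key=len))
        if len(h)<8: continue
        e=cv2.fitEllipse(h)
        if 57<min(e[1]) and max(e[1])<69:
            P=ray(e[0],K,R,t,.231)[:2]-PIV; rr=np.hypot(*P)
            if .3<rr<.34: out.append((T,float(np.arctan2(-P[1],-P[0])),float(rr)))
    print("lens",np.round(out,4)); return out
E
python3 - <<'E'
from h import *
lensphi(); lensphi(); go([0,0,0]); go([0,0,0])
E
```

```text
lens []
lens []
t 5.0 tcp [0.6264 0.3213 0.2032] yaw 40.22 shift units [-17.144  -3.979   5.084] F [-0.31 -0.79  0.98] q [ 0.35  0.5   1.21 -0.    1.43  1.22]
t 5.0 tcp [0.6264 0.3213 0.2032] yaw 40.22 shift units [-17.144  -3.979   5.084] F [-0.31 -0.79  0.98] q [ 0.35  0.5   1.21 -0.    1.43  1.22]
```

Emit:
{"api": "play_rows", "payload": {
  "targets": [
    {"xyz":[-0.02,0,0],"turn":0,"hand":0},
    {"xyz":[-0.02,0,0],"turn":0,"hand":0},
    {"xyz":[-0.02,0,0],"turn":0,"hand":0},
    {"xyz":[-0.02,-0.005,0],"turn":-0.03,"hand":0},
    {"xyz":[-0.02,-0.005,0],"turn":-0.03,"hand":0},
    {"xyz":[-0.02,-0.005,0],"turn":-0.03,"hand":0},
    {"xyz":[-0.027,-0.007,0],"turn":-0.04,"hand":0},
    {"xyz":[-0.033,-0.009,0],"turn":-0.05,"hand":0},
    {"xyz":[-0.04,-0.011,0],"turn":-0.06,"hand":0},
    {"xyz":[-0.047,-0.013,0],"turn":-0.07,"hand":0},
    {"xyz":[-0.053,-0.014,0],"turn":-0.08,"hand":0},
    {"xyz":[-0.06,-0.016,0],"turn":-0.09,"hand":0},
    {"xyz":[-0.067,-0.018,0],"turn":-0.1,"hand":0},
    {"xyz":[-0.073,-0.02,0],"turn":-0.1,"hand":0},
    {"xyz":[-0.08,-0.021,0],"turn":-0.11,"hand":0},
    {"xyz":[-0.087,-0.023,0],"turn":-0.12,"hand":0},
    {"xyz":[-0.093,-0.025,0],"turn":-0.13,"hand":0},
    {"xyz":[-0.1,-0.027,0],"turn":-0.14,"hand":0},
    {"xyz":[-0.1,-0.027,0],"turn":-0.14,"hand":0},
    {"xyz":[-0.1,-0.027,0],"turn":-0.14,"hand":0}
  ]
}}

```text
time_s: 6.67
tool_pos: [0.5873, 0.2993, 0.2033]
ee_rot: [[0.674, 0.738, -0.0], [0.738, -0.674, -0.0], [-0.0, 0.0, -1.0]]
ft_force: [0.2, 0.3, -0.6]
grip_width: -0.005
grasp_force: 0.0
```

```bash
cat >> h.py <<'E'
def hough(name="top",save=None):
    T=sense()["time_s"]; im,K,R,t=cam(name); hsv=cv2.cvtColor(im,cv2.COLOR_RGB2HSV)
    m=((hsv[...,1]<60)&(hsv[...,2]>140)).astype(np.uint8)*255
    if save: cv2.imwrite(save,im[:,:,::-1])
    c=cv2.HoughCircles(cv2.GaussianBlur(m,(3,3),0),cv2.HOUGH_GRADIENT,1,8,param1=100,param2=8,minRadius=29,maxRadius=34)
    for x,y,r in ([] if c is None else c[0]):
        P=ray((x,y),K,R,t,.231)[:2]-PIV; rr=np.hypot(*P)
        if .312<rr<.328: print("hough",round(T,3),np.round([np.arctan2(-P[1],-P[0]),rr,r],4)); return
E
python3 - <<'E'
from h import *
hough(save="pics/t2.png"); lensphi(); hough(); go([0,0,0])
E
```

```text
hough 6.667 [-0.7509  0.3232 32.3   ]
lens []
hough 6.767 [-0.7359  0.3219 32.1   ]
t 6.817 tcp [0.5875 0.2994 0.2034] yaw 47.52 shift units [-15.439  -5.776   5.083] F [ 0.56 -0.17  0.67] q [0.34 0.4  1.35 0.   1.39 1.08]
```

View pics/t2.png

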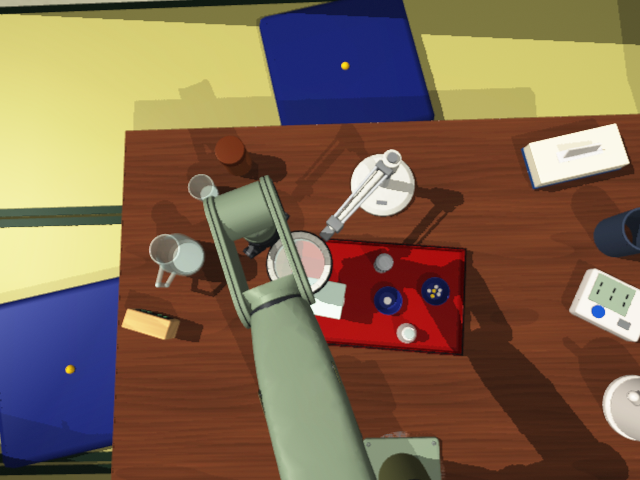

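The head is swinging freely at about (300,262) at roughly 0.15 rad/s, with nothing disturbed. Next I go over it to the front.

Emit:
{"api": "play_rows", "payload": {
  "targets": [
    {"xyz":[0.3,0,0],"turn":0,"hand":0},
    {"xyz":[0,0,-0.6],"turn":0,"hand":0},
    {"xyz":[0,0,-0.95],"turn":0,"hand":0},
    {"xyz":[-0.4,0.16,0],"turn":0,"hand":0},
    {"xyz":[-0.7,0.31,0],"turn":0,"hand":0},
    {"xyz":[-0.83,0.36,0],"turn":0,"hand":0},
    {"xyz":[-0.83,0.36,0],"turn":0,"hand":0},
    {"xyz":[-0.83,0.36,0],"turn":0,"hand":0},
    {"xyz":[-0.83,0.36,0],"turn":0,"hand":0},
    {"xyz":[-0.83,0.36,0],"turn":0,"hand":0},
    {"xyz":[-0.83,0.36,0],"turn":0,"hand":0},
    {"xyz":[-0.83,0.36,0],"turn":0,"hand":0},
    {"xyz":[-0.83,0.36,0],"turn":0,"hand":0},
    {"xyz":[-0.83,0.36,0],"turn":0,"hand":0},
    {"xyz":[-0.8,0.34,0],"turn":0,"hand":0},
    {"xyz":[-0.5,0.2,0],"turn":-0.9,"hand":0},
    {"xyz":[0,0,0],"turn":-1,"hand":0},
    {"xyz":[0,0,0],"turn":-1,"hand":0},
    {"xyz":[0,0,0],"turn":-1,"hand":0},
    {"xyz":[0,0,0],"turn":-1,"hand":0}
  ]
}}

```text
time_s: 8.48
tool_pos: [0.4547, -0.098, 0.2656]
ee_rot: [[0.305, 0.952, 0.001], [0.952, -0.305, -0.0], [0.0, 0.001, -1.0]]
ft_force: [0.3, -0.5, 0.0]
grip_width: 0.002
grasp_force: 0.0
```

Run:
```python
from h import *
hough(); lensphi(); p=.1; L=PIV+.32*er(p)
go([*(L+.086*tg(p)),.203],p)
```

```text
hough 8.483 [-0.4768  0.3229 33.4   ]
lens []
t 8.583 tcp [ 0.4547 -0.0978  0.2655] yaw 71.99 shift units [-0.065 -0.019  1.563] F [-0.73  0.13  0.71] q [-0.4  -0.06  1.76  0.    1.45 -0.08]
turn units -4.748
```

Emit:
{"api": "play_rows", "payload": {
  "targets": [
    {"xyz":[-0.06,-0.02,0.3],"turn":-0.95,"hand":0},
    {"xyz":[0,0,0.4],"turn":-0.95,"hand":0},
    {"xyz":[0,0,0.4],"turn":-0.95,"hand":0},
    {"xyz":[0,0,0.3],"turn":-0.95,"hand":0},
    {"xyz":[0,0,0.16],"turn":-0.95,"hand":0},
    {"xyz":[0,0,0],"turn":0,"hand":0},
    {"xyz":[0,0,0],"turn":0,"hand":0}
  ]
}}

```text
time_s: 9.17
tool_pos: [0.453, -0.0995, 0.2028]
ee_rot: [[-0.097, 0.995, -0.001], [0.995, 0.097, 0.0], [0.0, -0.001, -1.0]]
ft_force: [0.5, -0.5, 0.5]
grip_width: -0.004
grasp_force: 0.0
```

Run:
```python
from h import *
hough(save="pics/t3.png"); lensphi(); p=.1; L=PIV+.32*er(p)
go([*(L+.086*tg(p)),.203],p);hough()
```

```text
hough 9.167 [-0.3968  0.3213 32.3   ]
lens []
t 9.267 tcp [ 0.4537 -0.0998  0.2037] yaw 95.63 shift units [-0.004 -0.013  0.018] F [0.27 0.09 0.4 ] q [-0.4  -0.01  1.84 -0.    1.31 -0.5 ]
turn units -0.019
hough 9.267 [-0.3816  0.3218 32.3   ]
```

View pics/t3.png

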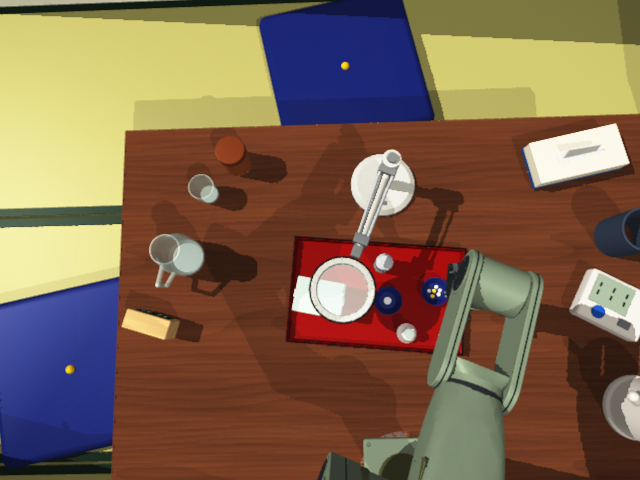

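The ring is at about (342,289) and swinging towards the tablets. The gripper waits in front at about (460,270). I let it coast and measure again.

Emit:
{"api": "play_rows", "payload": {
  "targets": [
    {"xyz":[0,0,0],"turn":0,"hand":0},
    {"xyz":[0,0,0],"turn":0,"hand":0},
    {"xyz":[0,0,0],"turn":0,"hand":0},
    {"xyz":[0,0,0],"turn":0,"hand":0},
    {"xyz":[0,0,0],"turn":0,"hand":0},
    {"xyz":[0,0,0],"turn":0,"hand":0},
    {"xyz":[0,0,0],"turn":0,"hand":0},
    {"xyz":[0,0,0],"turn":0,"hand":0},
    {"xyz":[0,0,0],"turn":0,"hand":0},
    {"xyz":[0,0,0],"turn":0,"hand":0},
    {"xyz":[0,0,0],"turn":0,"hand":0},
    {"xyz":[0,0,0],"turn":0,"hand":0},
    {"xyz":[0,0,0],"turn":0,"hand":0},
    {"xyz":[0,0,0],"turn":0,"hand":0},
    {"xyz":[0,0,0],"turn":0,"hand":0}
  ]
}}

```text
time_s: 10.57
tool_pos: [0.453, -0.0996, 0.2029]
ee_rot: [[-0.101, 0.995, -0.0], [0.995, 0.101, -0.0], [-0.0, -0.0, -1.0]]
ft_force: [-0.8, -0.9, 0.9]
grip_width: -0.002
grasp_force: 0.0
```

Run:
```python
from h import *
for i in range(4): hough()
lensphi();hough()
```

```text
hough 10.567 [-0.2204  0.3185 33.4   ]
hough 10.617 [-0.2057  0.3198 32.3   ]
hough 10.667 [-0.2045  0.322  32.3   ]
hough 10.717 [-0.2     0.3173 33.4   ]
lens [[10.7667 -0.1884  0.3203]]
hough 10.817 [-0.1776  0.3205 32.3   ]
```

Emit:
{"api": "play_rows", "payload": {
  "targets": [
    {"xyz":[0,0,0],"turn":0,"hand":0},
    {"xyz":[0,0,0],"turn":0,"hand":0},
    {"xyz":[0,0,0],"turn":0,"hand":0},
    {"xyz":[0,0,0],"turn":0,"hand":0},
    {"xyz":[0,0,0],"turn":0,"hand":0},
    {"xyz":[0,0,0],"turn":0,"hand":0},
    {"xyz":[0,0,0],"turn":0,"hand":0},
    {"xyz":[0,0,0],"turn":0,"hand":0},
    {"xyz":[0,0,0],"turn":0,"hand":0},
    {"xyz":[0,0,0],"turn":0,"hand":0},
    {"xyz":[0,0,0],"turn":0,"hand":0},
    {"xyz":[0,0,0],"turn":0,"hand":0},
    {"xyz":[0,0,0],"turn":0,"hand":0}
  ]
}}

```text
time_s: 11.95
tool_pos: [0.453, -0.0996, 0.2029]
ee_rot: [[-0.1, 0.995, -0.0], [0.995, 0.1, 0.0], [0.0, -0.0, -1.0]]
ft_force: [0.9, 0.7, 0.6]
grip_width: 0.001
grasp_force: 0.0
```

Run:
```python
from h import *
for i in range(2): hough();lensphi()
p=.1; L=PIV+.32*er(p); go([*(L+.086*tg(p)),.203],p)
```

```text
hough 11.95 [-0.0474  0.3212 32.3   ]
lens [[12.     -0.0418  0.32  ]]
hough 12.05 [-0.0336  0.3168 33.4   ]
lens [[12.1    -0.0306  0.3201]]
t 12.15 tcp [ 0.4531 -0.0996  0.2029] yaw 95.77 shift units [-0.011  0.002 -0.003] F [-0.42  0.03 -0.14] q [-0.4  -0.01  1.84  0.    1.31 -0.5 ]
turn units 0.008
```

Emit:
{"api": "play_rows", "payload": {
  "targets": [
    {"xyz":[0,0,0],"turn":0,"hand":0},
    {"xyz":[0,0,0],"turn":0,"hand":0},
    {"xyz":[0,0,0],"turn":0,"hand":0},
    {"xyz":[0,0,0],"turn":0,"hand":0},
    {"xyz":[0,0,0],"turn":0,"hand":0},
    {"xyz":[0,0,0],"turn":0,"hand":0},
    {"xyz":[0,0,0],"turn":0,"hand":0},
    {"xyz":[0,0,0],"turn":0,"hand":0},
    {"xyz":[-0.013,0.004,0],"turn":-0.02,"hand":0},
    {"xyz":[-0.027,0.007,0],"turn":-0.04,"hand":0},
    {"xyz":[-0.04,0.011,0],"turn":-0.06,"hand":0},
    {"xyz":[-0.053,0.014,0],"turn":-0.076,"hand":0},
    {"xyz":[-0.053,0.014,0],"turn":-0.076,"hand":0},
    {"xyz":[-0.053,0.014,0],"turn":-0.076,"hand":0},
    {"xyz":[-0.053,0.014,0],"turn":-0.076,"hand":0},
    {"xyz":[-0.053,0.014,0],"turn":-0.076,"hand":0},
    {"xyz":[-0.053,0.014,0],"turn":-0.076,"hand":0},
    {"xyz":[-0.053,0.014,0],"turn":-0.076,"hand":0},
    {"xyz":[-0.053,0.014,0],"turn":-0.076,"hand":0},
    {"xyz":[-0.053,0.014,0],"turn":-0.076,"hand":0}
  ]
}}

```text
time_s: 13.82
tool_pos: [0.462, -0.1211, 0.2029]
ee_rot: [[-0.171, 0.985, -0.0], [0.985, 0.171, 0.0], [0.0, -0.0, -1.0]]
ft_force: [-0.3, 0.0, 0.1]
grip_width: 0.0
grasp_force: 0.0
```

```bash
cat >> h.py <<'E'
def toolphi():
    s=sense(); d=np.array(s["tool_pos"])[:2]-PIV; a=np.arctan2(-d[1],-d[0])
    print("t",round(s["time_s"],3),"tool contact phi",round(a-np.arctan2(.086,.32),4),"r",np.hypot(*d).round(4),"F",np.round(s["ft_force"],2));
E
python3 - <<'E'
from h import *
toolphi();lensphi();toolphi()
E
```

```text
t 13.817 tool contact phi 0.1689 r 0.3314 F [-0.29  0.02  0.13]
lens [[13.8167  0.1569  0.3197]]
t 13.867 tool contact phi 0.1702 r 0.3314 F [-0.43  0.01 -0.21]
```

Emit:
{"api": "play_rows", "payload": {
  "targets": [
    {"xyz":[-0.053,0.014,0],"turn":-0.076,"hand":0},
    {"xyz":[-0.053,0.014,0],"turn":-0.076,"hand":0},
    {"xyz":[-0.053,0.014,0],"turn":-0.076,"hand":0},
    {"xyz":[-0.053,0.014,0],"turn":-0.076,"hand":0},
    {"xyz":[-0.053,0.014,0],"turn":-0.076,"hand":0},
    {"xyz":[-0.053,0.014,0],"turn":-0.076,"hand":0},
    {"xyz":[-0.052,0.014,0],"turn":-0.075,"hand":0},
    {"xyz":[-0.051,0.014,0],"turn":-0.074,"hand":0},
    {"xyz":[-0.05,0.014,0],"turn":-0.072,"hand":0},
    {"xyz":[-0.05,0.013,0],"turn":-0.071,"hand":0},
    {"xyz":[-0.049,0.013,0],"turn":-0.07,"hand":0},
    {"xyz":[-0.048,0.013,0],"turn":-0.068,"hand":0},
    {"xyz":[-0.047,0.013,0],"turn":-0.067,"hand":0},
    {"xyz":[-0.046,0.012,0],"turn":-0.065,"hand":0},
    {"xyz":[-0.045,0.012,0],"turn":-0.064,"hand":0},
    {"xyz":[-0.044,0.012,0],"turn":-0.063,"hand":0},
    {"xyz":[-0.043,0.012,0],"turn":-0.061,"hand":0},
    {"xyz":[-0.042,0.011,0],"turn":-0.06,"hand":0},
    {"xyz":[-0.041,0.011,0],"turn":-0.058,"hand":0},
    {"xyz":[-0.04,0.011,0],"turn":-0.057,"hand":0}
  ]
}}

```text
time_s: 15.53
tool_pos: [0.4808, -0.1563, 0.2029]
ee_rot: [[-0.288, 0.958, -0.0], [0.958, 0.288, 0.0], [0.0, -0.0, -1.0]]
ft_force: [-0.2, 0.2, -0.2]
grip_width: -0.002
grasp_force: 0.0
```

Run:
```python
from h import *
toolphi();lensphi();toolphi()
```

```text
t 15.533 tool contact phi 0.2894 r 0.3315 F [-0.24  0.2  -0.16]
lens [[15.5333  0.2765  0.3193]]
t 15.583 tool contact phi 0.2904 r 0.3315 F [0.38 0.33 1.  ]
```

Emit:
{"api": "play_rows", "payload": {
  "targets": [
    {"xyz":[-0.02,0.005,0],"turn":-0.03,"hand":0},
    {"xyz":[-0.02,0.005,0],"turn":-0.03,"hand":0},
    {"xyz":[-0.02,0.005,0],"turn":-0.03,"hand":0},
    {"xyz":[-0.02,0.005,0],"turn":-0.03,"hand":0}
  ]
}}

```text
time_s: 15.92
tool_pos: [0.4824, -0.159, 0.2029]
ee_rot: [[-0.298, 0.955, -0.0], [0.955, 0.298, 0.0], [0.0, -0.0, -1.0]]
ft_force: [-0.8, -0.7, -0.2]
grip_width: -0.006
grasp_force: 0.0
```

Run:
```python
from h import *
toolphi()
for i in range(4):lensphi()
toolphi()
```

```text
t 15.917 tool contact phi 0.2988 r 0.3315 F [-0.84 -0.73 -0.18]
lens [[15.9167  0.2929  0.3193]]
lens [[15.9667  0.2941  0.3193]]
lens [[16.0167  0.2939  0.3193]]
lens [[16.0667  0.2939  0.3192]]
t 16.117 tool contact phi 0.2988 r 0.3315 F [ 0.07  1.1  -0.23]
```

The head is almost still at φ≈0.294, about 32 mm short of the target. I go back behind it for a second, smaller nudge.

Emit:
{"api": "play_rows", "payload": {
  "targets": [
    {"xyz":[-0.1,0,0],"turn":0,"hand":0},
    {"xyz":[-0.1,0,0],"turn":0,"hand":0},
    {"xyz":[0,0,-0.6],"turn":0,"hand":0},
    {"xyz":[0,0,-0.95],"turn":0,"hand":0},
    {"xyz":[0.35,0,0],"turn":0,"hand":0},
    {"xyz":[0.7,0,0],"turn":0,"hand":0},
    {"xyz":[0.9,0,0],"turn":0,"hand":0},
    {"xyz":[0.9,0,0],"turn":0,"hand":0},
    {"xyz":[0.9,0,0],"turn":0,"hand":0},
    {"xyz":[0.9,0,0],"turn":0,"hand":0},
    {"xyz":[0.5,0,0],"turn":0,"hand":0},
    {"xyz":[0.25,0,0],"turn":0,"hand":0},
    {"xyz":[0,0,0.35],"turn":0,"hand":0},
    {"xyz":[0,0,0.7],"turn":0,"hand":0},
    {"xyz":[0,0,0.5],"turn":0,"hand":0},
    {"xyz":[0,0,0],"turn":0,"hand":0}
  ]
}}

```text
time_s: 17.45
tool_pos: [0.4176, 0.0394, 0.1988]
ee_rot: [[-0.297, 0.955, -0.008], [0.955, 0.297, 0.0], [0.003, -0.008, -1.0]]
ft_force: [-0.9, 0.6, -0.5]
grip_width: -0.001
grasp_force: 0.0
```

Run:
```python
from h import *
for i in range(3):lensphi();hough()
p=.294; L=PIV+.32*er(p); go([*(L-.095*tg(p)),.203],p)
hough(save="pics/t4.png")
```

```text
lens []
hough 17.5 [ 0.2768  0.3157 31.1   ]
lens [[17.55    0.2861  0.3182]]
hough 17.6 [ 0.2788  0.3204 33.4   ]
lens []
hough 17.7 [ 0.2982  0.3224 30.1   ]
t 17.75 tcp [0.422  0.0392 0.2046] yaw 107.27 shift units [-0.614 -0.002  0.042] F [ 0.53 -0.2   0.51] q [-0.11 -0.1   1.92 -0.    1.32 -0.41]
turn units 0.084
hough 17.75 [ 0.2788  0.3204 32.3   ]
```

Emit:
{"api": "play_rows", "payload": {
  "targets": [
    {"xyz":[-0.1,0,0],"turn":0,"hand":0},
    {"xyz":[-0.2,0,0],"turn":0,"hand":0},
    {"xyz":[-0.2,0,0],"turn":0,"hand":0},
    {"xyz":[-0.08,0,0],"turn":0,"hand":0},
    {"xyz":[-0.013,0,0],"turn":0,"hand":0},
    {"xyz":[-0.013,0,0],"turn":0,"hand":0},
    {"xyz":[-0.013,0,0],"turn":0,"hand":0},
    {"xyz":[-0.013,0,0],"turn":0,"hand":0},
    {"xyz":[-0.013,0,0],"turn":0,"hand":0},
    {"xyz":[-0.013,0,0],"turn":0,"hand":0},
    {"xyz":[-0.013,0,0],"turn":0,"hand":0},
    {"xyz":[-0.013,0,0],"turn":0,"hand":0},
    {"xyz":[-0.013,0,0],"turn":0,"hand":0},
    {"xyz":[-0.013,0,0],"turn":0,"hand":0},
    {"xyz":[-0.014,-0.003,0],"turn":-0.02,"hand":0},
    {"xyz":[-0.015,-0.004,0],"turn":-0.02,"hand":0},
    {"xyz":[-0.017,-0.004,0],"turn":-0.025,"hand":0},
    {"xyz":[-0.018,-0.005,0],"turn":-0.027,"hand":0},
    {"xyz":[-0.019,-0.005,0],"turn":-0.027,"hand":0},
    {"xyz":[-0.019,-0.005,0],"turn":-0.027,"hand":0}
  ]
}}

```text
time_s: 19.47
tool_pos: [0.4292, 0.0082, 0.2029]
ee_rot: [[-0.31, 0.951, 0.0], [0.951, 0.31, -0.0], [-0.0, 0.0, -1.0]]
ft_force: [0.2, 0.0, -0.4]
grip_width: -0.001
grasp_force: 0.0
```

Run:
```python
from h import *
for i in range(4):hough("top","pics/t5.png" if i==3 else None)
s=sense(); 
p=.30; L=PIV+.32*er(p); d=np.array(s["tool_pos"])[:2]-L; print("dist along t",d@tg(p),"radial",d@er(p)); go([*(L-.087*tg(p)),.203],p)
im=cv2.imread("pics/t5.png"); cv2.imwrite("pics/t5c.png",cv2.resize(im[140:380,300:500],None,fx=2.5,fy=2.5))
```

```text
hough 19.467 [ 0.2811  0.3184 32.3   ]
hough 19.517 [ 0.2745  0.3177 32.3   ]
hough 19.567 [ 0.2788  0.3204 33.4   ]
hough 19.617 [ 0.2788  0.3204 33.4   ]
dist along t -0.08979958157633483 radial 0.0016048482069814553
t 19.667 tcp [0.4292 0.0082 0.2029] yaw 108.02 shift units [-0.071  0.039 -0.003] F [ 0.27 -0.02  0.19] q [-0.18 -0.09  1.91  0.    1.32 -0.5 ]
turn units 0.166
```

View pics/t5c.png

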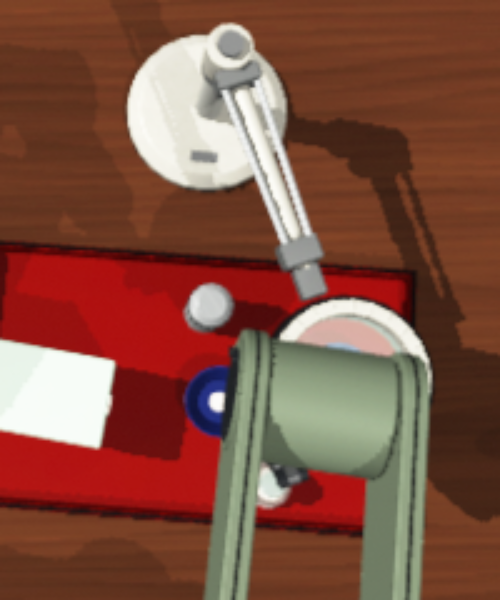

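```bash
cat >> h.py <<'E'
def armphi(name="top",show=False):
    """angle by ring edge points: outer white edge radial search, circle fit with known centre arc"""
    T=sense()["time_s"]; im,K,R,t=cam(name); hsv=cv2.cvtColor(im,cv2.COLOR_RGB2HSV)
    m=((hsv[...,1]<60)&(hsv[...,2]>140)).astype(np.uint8)*255
    d=cv2.GaussianBlur(m,(3,3),0).astype(float); best=[]
    a=np.linspace(0,2*np.pi,180)
    for p in np.arange(.2,.5,.002):
        c=PIV+.32*er(p); s=0
        v=[cv2.remap(d.astype(np.float32),*[np.float32([[q[i] for q in [proj([c[0]+r*np.cos(b),c[1]+r*np.sin(b),.231],K,R,t) for b in a]]]) for i in(0,1)],cv2.INTER_LINEAR)[0] for r in(.067,.076)]
        best.append((float(np.mean(np.maximum(v[0]-v[1],0))),p))
    best.sort(reverse=True); print(name,round(T,3),np.round(best[:3],3).tolist())
E
python3 - <<'E'
from h import *
im,K,R,t=cam("top")
for p in(.28,.3,.32,.35,.4): print(p,proj([*(PIV+.32*er(p)),.231],K,R,t).round(1), end=" ")
print(ray((440,291.2),K,R,t,.231))
armphi("top");armphi("side")
E
```

```text
0.28 [438.6 292.3] 0.3 [441.4 291.3] 0.32 [444.1 290.4] 0.35 [448.2 288.8] 0.4 [454.8 286. ] [ 0.45769126 -0.07411846  0.231     ]
top 19.717 [[168.577, 0.29], [168.479, 0.288], [167.652, 0.286]]
side 19.767 [[235.484, 0.304], [234.401, 0.306], [233.981, 0.302]]
```

```bash
python3 - <<'E'
s=open('h.py').read(); s=s[:s.index("def armphi")]
s+='''
def sidephi():
    """lens angle from the white head ring's outline (ellipse fit) in the side view"""
    T=sense()["time_s"]; im,K,R,t=cam("side"); hsv=cv2.cvtColor(im,cv2.COLOR_RGB2HSV)
    m=((hsv[...,1]<60)&(hsv[...,2]>140)).astype(np.uint8); n,l,st,ce=cv2.connectedComponentsWithStats(m)
    for k in range(1,n):
        if st[k,4]<200: continue
        cs=cv2.findContours((l==k).astype(np.uint8),0,cv2.CHAIN_APPROX_NONE)[0]; h=cv2.convexHull(max(cs,key=len))
        if len(h)<8: continue
        e=cv2.fitEllipse(h); P=ray(e[0],K,R,t,.231)[:2]-PIV; rr=np.hypot(*P)
        if .29<rr<.35: print("side",round(T,3),np.round([np.arctan2(-P[1],-P[0]),rr],4),np.round(e[1],1))
'''
open('h.py','w').write(s)
E
python3 - <<'E'
from h import *
for i in range(3):sidephi()
E
```

```text
side 19.817 [0.3157 0.3137] [62.3 82.6]
side 19.867 [0.3196 0.3142] [61.7 83.4]
side 19.917 [0.3202 0.3132] [62.1 83.4]
```

Run:
```python
from h import *
s=sense(); P=np.array(s["tool_pos"])[:2]; P=P-.006*tg(.314)
p=.385; Q=PIV+.32*er(p)+.105*tg(p); d=Q-P
print("after turn -0.8: x",-(d@tg(p))/.04,"y",-(d@er(p))/.04, np.degrees(p)+90)
```

```text
after turn -0.8: x -5.694860880085184 y -0.1904283359522068 112.0588751125367
```

Emit:
{"api": "play_rows", "payload": {
  "targets": [
    {"xyz":[0.15,0,0],"turn":0,"hand":0},
    {"xyz":[0,0,-0.6],"turn":-0.4,"hand":0},
    {"xyz":[0,0,-0.95],"turn":-0.4,"hand":0},
    {"xyz":[-0.4,0,0],"turn":0,"hand":0},
    {"xyz":[-0.8,-0.04,0],"turn":0,"hand":0},
    {"xyz":[-0.9,-0.05,0],"turn":0,"hand":0},
    {"xyz":[-0.9,-0.05,0],"turn":0,"hand":0},
    {"xyz":[-0.9,-0.05,0],"turn":0,"hand":0},
    {"xyz":[-0.9,0,0],"turn":0,"hand":0},
    {"xyz":[-0.6,0,0],"turn":0,"hand":0},
    {"xyz":[-0.3,0,0],"turn":0,"hand":0},
    {"xyz":[0,0,0.35],"turn":0,"hand":0},
    {"xyz":[0,0,0.7],"turn":0,"hand":0},
    {"xyz":[0,0,0.5],"turn":0,"hand":0},
    {"xyz":[0,0,0],"turn":0,"hand":0}
  ]
}}

```text
time_s: 21.22
tool_pos: [0.5025, -0.1974, 0.1977]
ee_rot: [[-0.375, 0.927, -0.009], [0.927, 0.375, 0.006], [0.009, -0.006, -1.0]]
ft_force: [-0.5, 1.1, -1.3]
grip_width: 0.006
grasp_force: 0.0
```

Run:
```python
from h import *
lensphi();sidephi();lensphi();toolphi();p=.3945; L=PIV+.32*er(p); go([*(L+.087*tg(p)),.203],p)
```

```text
lens [[21.2167  0.3304  0.3192]]
side 21.267 [0.3535 0.3155] [62.9 82.9]
lens [[21.3167  0.3326  0.3191]]
t 21.367 tool contact phi 0.4398 r 0.3363 F [ 0.94 -0.2   0.8 ]
t 21.367 tcp [ 0.5063 -0.1997  0.2039] yaw 112.07 shift units [0.373 0.008 0.021] F [ 0.94 -0.2   0.8 ] q [-0.53  0.17  1.65  0.    1.33 -0.92]
turn units -0.107
```

Emit:
{"api": "play_rows", "payload": {
  "targets": [
    {"xyz":[0.1,0,0.02],"turn":0,"hand":0},
    {"xyz":[0.2,0,0],"turn":0,"hand":0},
    {"xyz":[0.2,0,0],"turn":0,"hand":0},
    {"xyz":[0.1,0,0],"turn":0,"hand":0},
    {"xyz":[0.05,0,0],"turn":0,"hand":0},
    {"xyz":[0,0,0],"turn":0,"hand":0},
    {"xyz":[0,0,0],"turn":0,"hand":0},
    {"xyz":[0,0,0],"turn":0,"hand":0},
    {"xyz":[0,0,0],"turn":0,"hand":0},
    {"xyz":[0,0,0],"turn":0,"hand":0},
    {"xyz":[-0.008,0,0],"turn":0,"hand":0},
    {"xyz":[-0.008,0,0],"turn":0,"hand":0},
    {"xyz":[-0.008,0,0],"turn":0,"hand":0},
    {"xyz":[-0.008,0,0],"turn":0,"hand":0},
    {"xyz":[-0.008,0,0],"turn":0,"hand":0},
    {"xyz":[-0.008,0,0],"turn":0,"hand":0}
  ]
}}

```text
time_s: 22.7
tool_pos: [0.4968, -0.178, 0.2021]
ee_rot: [[-0.375, 0.927, -0.0], [0.927, 0.375, -0.0], [-0.0, -0.0, -1.0]]
ft_force: [0.2, 0.2, 0.3]
grip_width: -0.003
grasp_force: 0.0
```

Run:
```python
from h import *
lensphi();toolphi();p=.3945; L=PIV+.32*er(p); go([*(L+.087*tg(p)),.203],p)
```

```text
lens [[22.7     0.3637  0.319 ]]
t 22.75 tool contact phi 0.371 r 0.3302 F [ 0.2  -0.49 -0.12]
t 22.75 tcp [ 0.4969 -0.178   0.2021] yaw 112.02 shift units [-0.22   0.023 -0.022] F [ 0.2  -0.49 -0.12] q [-0.51  0.13  1.69 -0.    1.32 -0.89]
turn units -0.116
```

Emit:
{"api": "play_rows", "payload": {
  "targets": [
    {"xyz":[-0.012,0,0],"turn":0,"hand":0},
    {"xyz":[-0.012,0,0],"turn":0,"hand":0},
    {"xyz":[-0.011,0,0],"turn":0,"hand":0},
    {"xyz":[-0.011,0,0],"turn":0,"hand":0},
    {"xyz":[-0.011,0,0],"turn":0,"hand":0},
    {"xyz":[-0.01,0,0],"turn":0,"hand":0},
    {"xyz":[-0.01,0,0],"turn":0,"hand":0},
    {"xyz":[-0.01,0,0],"turn":0,"hand":0},
    {"xyz":[-0.009,0,0],"turn":0,"hand":0},
    {"xyz":[-0.009,0,0],"turn":0,"hand":0},
    {"xyz":[-0.009,0,0],"turn":0,"hand":0},
    {"xyz":[-0.008,0,0],"turn":0,"hand":0},
    {"xyz":[-0.008,0,0],"turn":0,"hand":0},
    {"xyz":[-0.008,0,0],"turn":0,"hand":0},
    {"xyz":[-0.007,0,0],"turn":0,"hand":0},
    {"xyz":[-0.007,0,0],"turn":0,"hand":0},
    {"xyz":[-0.006,0,0],"turn":0,"hand":0},
    {"xyz":[-0.006,0,0],"turn":0,"hand":0},
    {"xyz":[-0.006,0,0],"turn":0,"hand":0},
    {"xyz":[-0.005,0,0],"turn":0,"hand":0}
  ]
}}

```text
time_s: 24.42
tool_pos: [0.4994, -0.1844, 0.2021]
ee_rot: [[-0.375, 0.927, -0.0], [0.927, 0.375, 0.0], [0.0, -0.0, -1.0]]
ft_force: [0.3, -1.3, 0.2]
grip_width: 0.002
grasp_force: 0.0
```

Emit:
{"api": "play_rows", "payload": {
  "targets": [
    {"xyz":[-0.005,0,0],"turn":0,"hand":0},
    {"xyz":[-0.005,0,0],"turn":0,"hand":0},
    {"xyz":[-0.005,0,0],"turn":0,"hand":0},
    {"xyz":[-0.004,0,0],"turn":0,"hand":0},
    {"xyz":[-0.004,0,0],"turn":0,"hand":0},
    {"xyz":[-0.004,0,0],"turn":0,"hand":0},
    {"xyz":[-0.003,0,0],"turn":0,"hand":0},
    {"xyz":[-0.003,0,0],"turn":0,"hand":0},
    {"xyz":[-0.003,0,0],"turn":0,"hand":0},
    {"xyz":[-0.002,0,0],"turn":0,"hand":0},
    {"xyz":[-0.002,0,0],"turn":0,"hand":0},
    {"xyz":[-0.002,0,0],"turn":0,"hand":0},
    {"xyz":[-0.001,0,0],"turn":0,"hand":0},
    {"xyz":[-0.001,0,0],"turn":0,"hand":0},
    {"xyz":[-0.001,0,0],"turn":0,"hand":0}
  ]
}}

```text
time_s: 25.67
tool_pos: [0.5001, -0.1861, 0.2021]
ee_rot: [[-0.375, 0.927, -0.0], [0.927, 0.375, 0.0], [0.0, -0.0, -1.0]]
ft_force: [-0.3, -0.9, 0.7]
grip_width: -0.0
grasp_force: 0.0
```

Run:
```python
from h import *
for i in range(3): lensphi()
toolphi()
for i in range(3): lensphi()
```

```text
lens [[25.6667  0.3556  0.3191]]
lens [[25.7167  0.3554  0.3191]]
lens [[25.7667  0.3551  0.3191]]
t 25.817 tool contact phi 0.3963 r 0.3325 F [-0.01  0.04  0.33]
lens [[25.8167  0.355   0.3192]]
lens [[25.8667  0.3552  0.3191]]
lens [[25.9167  0.355   0.3192]]
```

The head bounced back slightly, to φ≈0.355, which is 12 mm short. I repeat with a much softer nudge.

Run:
```python
from h import *
p=.3525; L=PIV+.32*er(p); s=sense(); go([*(L-.1*tg(p)),.203],p); lensphi()
```

```text
t 25.967 tcp [ 0.5001 -0.1861  0.2021] yaw 112.03 shift units [ 5.007  0.085 -0.023] F [-0.44  0.5   0.05] q [-0.52  0.15  1.68 -0.    1.32 -0.9 ]
turn units 0.366
lens [[25.9667  0.3547  0.3192]]
```

Emit:
{"api": "play_rows", "payload": {
  "targets": [
    {"xyz":[0,0,-0.6],"turn":0,"hand":0},
    {"xyz":[0,0,-0.95],"turn":0,"hand":0},
    {"xyz":[0.4,0.02,0],"turn":0,"hand":0},
    {"xyz":[0.8,0.02,0],"turn":0,"hand":0},
    {"xyz":[0.9,0.02,0],"turn":0,"hand":0},
    {"xyz":[0.9,0.02,0],"turn":0,"hand":0},
    {"xyz":[0.9,0,0],"turn":0,"hand":0},
    {"xyz":[0.7,0,0],"turn":0,"hand":0},
    {"xyz":[0.4,0,0],"turn":0.36,"hand":0},
    {"xyz":[0,0,0.25],"turn":0,"hand":0},
    {"xyz":[0,0,0.6],"turn":0,"hand":0},
    {"xyz":[0,0,0.5],"turn":0,"hand":0},
    {"xyz":[0,0,0.18],"turn":0,"hand":0},
    {"xyz":[0,0,0],"turn":0,"hand":0}
  ]
}}

```text
time_s: 27.18
tool_pos: [0.4264, 0.0004, 0.2004]
ee_rot: [[-0.345, 0.938, -0.005], [0.938, 0.345, 0.001], [0.002, -0.005, -1.0]]
ft_force: [-0.7, 0.3, -0.5]
grip_width: -0.002
grasp_force: 0.0
```

Run:
```python
from h import *
p=.352; L=PIV+.32*er(p); sidephi(); sidephi();lensphi();hough(); go([*(L-.0855*tg(p)),.203],p)
```

```text
side 27.183 [0.3771 0.3148] [64.1 81.9]
side 27.233 [0.3769 0.3148] [64.1 82. ]
lens []
hough 27.333 [ 0.3495  0.3168 32.3   ]
t 27.383 tcp [ 0.4293 -0.      0.2042] yaw 110.2 shift units [-0.328 -0.017  0.03 ] F [-0.56 -0.44  0.32] q [-0.2  -0.09  1.91 -0.    1.32 -0.55]
turn units 0.006
```

Emit:
{"api": "play_rows", "payload": {
  "targets": [
    {"xyz":[-0.08,0,0],"turn":0,"hand":0},
    {"xyz":[-0.12,0,0],"turn":0,"hand":0},
    {"xyz":[-0.06,0,0],"turn":0,"hand":0},
    {"xyz":[-0.006,0,0],"turn":0,"hand":0},
    {"xyz":[-0.006,0,0],"turn":0,"hand":0},
    {"xyz":[-0.006,0,0],"turn":0,"hand":0},
    {"xyz":[-0.006,0,0],"turn":0,"hand":0},
    {"xyz":[-0.006,0,0],"turn":0,"hand":0},
    {"xyz":[-0.006,0,0],"turn":0,"hand":0},
    {"xyz":[-0.006,0,0],"turn":0,"hand":0},
    {"xyz":[-0.006,0,0],"turn":0,"hand":0},
    {"xyz":[-0.006,0,0],"turn":0,"hand":0},
    {"xyz":[-0.006,0,0],"turn":0,"hand":0},
    {"xyz":[-0.006,0,0],"turn":0,"hand":0},
    {"xyz":[-0.006,0,0],"turn":0,"hand":0},
    {"xyz":[-0.006,0,0],"turn":0,"hand":0},
    {"xyz":[-0.006,0,0],"turn":0,"hand":0},
    {"xyz":[-0.006,0,0],"turn":0,"hand":0},
    {"xyz":[-0.006,0,0],"turn":0,"hand":0},
    {"xyz":[-0.006,0,0],"turn":0,"hand":0}
  ]
}}

```text
time_s: 29.05
tool_pos: [0.4331, -0.0131, 0.2029]
ee_rot: [[-0.346, 0.938, -0.0], [0.938, 0.346, -0.0], [-0.0, -0.0, -1.0]]
ft_force: [-0.1, 0.2, -1.0]
grip_width: -0.001
grasp_force: 0.0
```

Run:
```python
from h import *
p=.3545; L=PIV+.32*er(p); sidephi(); sidephi();sidephi(); go([*(L-.0855*tg(p)),.203],p)
```

```text
side 29.05 [0.3772 0.3149] [63.9 82. ]
side 29.1 [0.3776 0.315 ] [63.9 82. ]
side 29.15 [0.3766 0.3149] [63.9 82. ]
t 29.2 tcp [ 0.4331 -0.0131  0.2029] yaw 110.22 shift units [-0.009  0.    -0.003] F [-0.44 -0.05 -0.35] q [-0.23 -0.08  1.9  -0.    1.31 -0.58]
turn units -0.018
```

Emit:
{"api": "play_rows", "payload": {
  "targets": [
    {"xyz":[-0.006,0,0],"turn":0,"hand":0},
    {"xyz":[-0.007,0,0],"turn":0,"hand":0},
    {"xyz":[-0.007,0,0],"turn":0,"hand":0},
    {"xyz":[-0.007,0,0],"turn":0,"hand":0},
    {"xyz":[-0.007,0,0],"turn":0,"hand":0},
    {"xyz":[-0.007,0,0],"turn":0,"hand":0},
    {"xyz":[-0.007,0,0],"turn":0,"hand":0},
    {"xyz":[-0.007,0,0],"turn":0,"hand":0},
    {"xyz":[-0.007,0,0],"turn":0,"hand":0},
    {"xyz":[-0.007,0,0],"turn":0,"hand":0},
    {"xyz":[-0.007,0,0],"turn":0,"hand":0}
  ]
}}

```text
time_s: 30.12
tool_pos: [0.4341, -0.0159, 0.2029]
ee_rot: [[-0.346, 0.938, 0.0], [0.938, 0.346, 0.0], [-0.0, 0.0, -1.0]]
ft_force: [-0.8, -1.3, 0.4]
grip_width: -0.001
grasp_force: 0.0
```

Run:
```python
from h import *
sidephi(); sidephi();sidephi(); p=.4; L=PIV+.32*er(p); go([*(L+.1*tg(p)),.203],p)
```

```text
side 30.117 [0.3821 0.3154] [63.9 81.7]
side 30.167 [0.3827 0.3148] [63.8 82.6]
side 30.217 [0.3818 0.3152] [64.4 81.3]
t 30.267 tcp [ 0.4341 -0.0159  0.2029] yaw 110.22 shift units [-4.932e+00  1.310e-01 -3.000e-03] F [-0.04  0.08 -0.33] q [-0.24 -0.07  1.9   0.    1.31 -0.59]
turn units -0.54
```

Emit:
{"api": "play_rows", "payload": {
  "targets": [
    {"xyz":[0.08,0,0],"turn":0,"hand":0},
    {"xyz":[0,0,-0.6],"turn":-0.25,"hand":0},
    {"xyz":[0,0,-0.95],"turn":-0.29,"hand":0},
    {"xyz":[-0.4,-0.02,0],"turn":0,"hand":0},
    {"xyz":[-0.8,-0.02,0],"turn":0,"hand":0},
    {"xyz":[-0.9,-0.02,0],"turn":0,"hand":0},
    {"xyz":[-0.9,-0.02,0],"turn":0,"hand":0},
    {"xyz":[-0.9,-0.02,0],"turn":0,"hand":0},
    {"xyz":[-0.7,0,0],"turn":0,"hand":0},
    {"xyz":[-0.4,0,0],"turn":0,"hand":0},
    {"xyz":[0,0,0.25],"turn":0,"hand":0},
    {"xyz":[0,0,0.6],"turn":0,"hand":0},
    {"xyz":[0,0,0.5],"turn":0,"hand":0},
    {"xyz":[0,0,0.2],"turn":0,"hand":0}
  ]
}}

```text
time_s: 31.43
tool_pos: [0.5048, -0.1965, 0.1989]
ee_rot: [[-0.39, 0.921, -0.006], [0.921, 0.39, 0.004], [0.006, -0.004, -1.0]]
ft_force: [-1.0, -0.8, -0.2]
grip_width: -0.003
grasp_force: 0.0
```

Run:
```python
from h import *
lensphi(); lensphi();lensphi(); p=.3945; L=PIV+.32*er(p); go([*(L+.0875*tg(p)),.203],p)
```

```text
lens [[31.4333  0.3735  0.3191]]
lens [[31.4833  0.3748  0.3192]]
lens [[31.5333  0.3748  0.3191]]
t 31.583 tcp [ 0.5065 -0.1976  0.2021] yaw 112.97 shift units [ 0.312 -0.013 -0.022] F [0.65 0.01 0.86] q [-0.53  0.17  1.65  0.    1.33 -0.93]
turn units 0.072
```

Emit:
{"api": "play_rows", "payload": {
  "targets": [
    {"xyz":[0.1,0,0],"turn":0,"hand":0},
    {"xyz":[0.15,0,0],"turn":0,"hand":0},
    {"xyz":[0.08,0,0],"turn":0,"hand":0},
    {"xyz":[0.02,0,0],"turn":0,"hand":0},
    {"xyz":[-0.001,0,0],"turn":0,"hand":0},
    {"xyz":[-0.001,0,0],"turn":0,"hand":0},
    {"xyz":[-0.002,0,0],"turn":0,"hand":0},
    {"xyz":[-0.001,0,0],"turn":0,"hand":0},
    {"xyz":[-0.002,0,0],"turn":0,"hand":0},
    {"xyz":[-0.001,0,0],"turn":0,"hand":0},
    {"xyz":[-0.002,0,0],"turn":0,"hand":0},
    {"xyz":[-0.001,0,0],"turn":0,"hand":0},
    {"xyz":[-0.002,0,0],"turn":0,"hand":0},
    {"xyz":[-0.001,0,0],"turn":0,"hand":0},
    {"xyz":[-0.002,0,0],"turn":0,"hand":0},
    {"xyz":[-0.001,0,0],"turn":0,"hand":0},
    {"xyz":[-0.002,0,0],"turn":0,"hand":0},
    {"xyz":[-0.001,0,0],"turn":0,"hand":0},
    {"xyz":[-0.002,0,0],"turn":0,"hand":0},
    {"xyz":[-0.001,0,0],"turn":0,"hand":0}
  ]
}}

```text
time_s: 33.25
tool_pos: [0.5021, -0.1866, 0.2029]
ee_rot: [[-0.39, 0.921, -0.0], [0.921, 0.39, 0.0], [0.0, 0.0, -1.0]]
ft_force: [-0.0, 1.0, -1.1]
grip_width: -0.0
grasp_force: 0.0
```

Run:
```python
from h import *
lensphi(); p=.3945; L=PIV+.32*er(p); go([*(L+.0875*tg(p)),.203],p)
```

```text
lens [[33.25    0.3895  0.3191]]
t 33.3 tcp [ 0.5021 -0.1866  0.2029] yaw 112.92 shift units [ 0.017 -0.018 -0.003] F [-0.11 -0.04 -0.68] q [-0.52  0.15  1.67 -0.    1.32 -0.92]
turn units 0.064
```

Emit:
{"api": "play_rows", "payload": {
  "targets": [
    {"xyz":[0.005,0,0],"turn":0,"hand":0},
    {"xyz":[0,0,0],"turn":0,"hand":0},
    {"xyz":[0,0,0],"turn":0,"hand":0},
    {"xyz":[0,0,0],"turn":0,"hand":0},
    {"xyz":[0,0,0],"turn":0,"hand":0},
    {"xyz":[0,0,0],"turn":0,"hand":0},
    {"xyz":[0,0,0],"turn":0,"hand":0},
    {"xyz":[0,0,0],"turn":0,"hand":0},
    {"xyz":[0,0,0],"turn":0,"hand":0},
    {"xyz":[0,0,0],"turn":0,"hand":0},
    {"xyz":[0,0,0],"turn":0,"hand":0},
    {"xyz":[0,0,0],"turn":0,"hand":0},
    {"xyz":[0,0,0],"turn":0,"hand":0},
    {"xyz":[0,0,0],"turn":0,"hand":0}
  ]
}}

```text
time_s: 34.47
tool_pos: [0.5021, -0.1864, 0.2029]
ee_rot: [[-0.389, 0.921, -0.0], [0.921, 0.389, -0.0], [-0.0, -0.0, -1.0]]
ft_force: [-0.8, -0.9, -0.4]
grip_width: -0.002
grasp_force: 0.0
```

Run:
```python
from h import *
lensphi(); lensphi(); lensphi()
```

```text
lens [[34.4667  0.3949  0.319 ]]
lens [[34.5167  0.3948  0.319 ]]
lens [[34.5667  0.3945  0.3191]]
```

The head is at φ=0.3945, right on target. I withdraw the hand and watch.

Emit:
{"api": "play_rows", "payload": {
  "targets": [
    {"xyz":[-0.05,0,0],"turn":0,"hand":0},
    {"xyz":[-0.15,0,0],"turn":0,"hand":0},
    {"xyz":[-0.4,0,0],"turn":0,"hand":0},
    {"xyz":[-0.6,0,0],"turn":0,"hand":0},
    {"xyz":[-0.6,0,0],"turn":0,"hand":0},
    {"xyz":[-0.4,0,0],"turn":0,"hand":0},
    {"xyz":[0,0,0],"turn":0,"hand":0},
    {"xyz":[0,0,0],"turn":0,"hand":0},
    {"xyz":[0,0,0],"turn":0,"hand":0},
    {"xyz":[0,0,0],"turn":0,"hand":0},
    {"xyz":[0,0,0],"turn":0,"hand":0},
    {"xyz":[0,0,0],"turn":0,"hand":0}
  ]
}}

```text
time_s: 35.62
tool_pos: [0.5362, -0.2667, 0.203]
ee_rot: [[-0.39, 0.921, -0.0], [0.921, 0.39, 0.0], [0.0, -0.0, -1.0]]
ft_force: [0.4, -0.5, 0.5]
grip_width: -0.001
grasp_force: 0.0
```

Run:
```python
from h import *
lensphi(); lensphi(); sidephi()
```

```text
lens [[35.6167  0.3943  0.3191]]
lens [[35.6667  0.3944  0.3191]]
side 35.717 [0.4141 0.3158] [65.5 82.6]
```

Still. Now I watch it for five seconds.

Emit:
{"api": "play_rows", "payload": {
  "targets": [
    {"xyz":[0,0,0],"turn":0,"hand":0},
    {"xyz":[0,0,0],"turn":0,"hand":0},
    {"xyz":[0,0,0],"turn":0,"hand":0},
    {"xyz":[0,0,0],"turn":0,"hand":0},
    {"xyz":[0,0,0],"turn":0,"hand":0},
    {"xyz":[0,0,0],"turn":0,"hand":0},
    {"xyz":[0,0,0],"turn":0,"hand":0},
    {"xyz":[0,0,0],"turn":0,"hand":0},
    {"xyz":[0,0,0],"turn":0,"hand":0},
    {"xyz":[0,0,0],"turn":0,"hand":0},
    {"xyz":[0,0,0],"turn":0,"hand":0},
    {"xyz":[0,0,0],"turn":0,"hand":0},
    {"xyz":[0,0,0],"turn":0,"hand":0},
    {"xyz":[0,0,0],"turn":0,"hand":0},
    {"xyz":[0,0,0],"turn":0,"hand":0},
    {"xyz":[0,0,0],"turn":0,"hand":0},
    {"xyz":[0,0,0],"turn":0,"hand":0},
    {"xyz":[0,0,0],"turn":0,"hand":0},
    {"xyz":[0,0,0],"turn":0,"hand":0},
    {"xyz":[0,0,0],"turn":0,"hand":0}
  ]
}}

```text
time_s: 37.43
tool_pos: [0.5363, -0.2675, 0.2029]
ee_rot: [[-0.389, 0.921, 0.0], [0.921, 0.389, 0.0], [-0.0, 0.0, -1.0]]
ft_force: [-0.3, -0.1, -0.0]
grip_width: 0.0
grasp_force: 0.0
```

Emit:
{"api": "play_rows", "payload": {
  "targets": [
    {"xyz":[0,0,0],"turn":0,"hand":0},
    {"xyz":[0,0,0],"turn":0,"hand":0},
    {"xyz":[0,0,0],"turn":0,"hand":0},
    {"xyz":[0,0,0],"turn":0,"hand":0},
    {"xyz":[0,0,0],"turn":0,"hand":0},
    {"xyz":[0,0,0],"turn":0,"hand":0},
    {"xyz":[0,0,0],"turn":0,"hand":0},
    {"xyz":[0,0,0],"turn":0,"hand":0},
    {"xyz":[0,0,0],"turn":0,"hand":0},
    {"xyz":[0,0,0],"turn":0,"hand":0},
    {"xyz":[0,0,0],"turn":0,"hand":0},
    {"xyz":[0,0,0],"turn":0,"hand":0},
    {"xyz":[0,0,0],"turn":0,"hand":0},
    {"xyz":[0,0,0],"turn":0,"hand":0},
    {"xyz":[0,0,0],"turn":0,"hand":0},
    {"xyz":[0,0,0],"turn":0,"hand":0},
    {"xyz":[0,0,0],"turn":0,"hand":0},
    {"xyz":[0,0,0],"turn":0,"hand":0},
    {"xyz":[0,0,0],"turn":0,"hand":0},
    {"xyz":[0,0,0],"turn":0,"hand":0}
  ]
}}

```text
time_s: 39.1
tool_pos: [0.5363, -0.2675, 0.2029]
ee_rot: [[-0.39, 0.921, -0.0], [0.921, 0.39, 0.0], [0.0, -0.0, -1.0]]
ft_force: [-0.7, -0.0, 0.1]
grip_width: 0.001
grasp_force: 0.0
```

Emit:
{"api": "play_rows", "payload": {
  "targets": [
    {"xyz":[0,0,0],"turn":0,"hand":0},
    {"xyz":[0,0,0],"turn":0,"hand":0},
    {"xyz":[0,0,0],"turn":0,"hand":0},
    {"xyz":[0,0,0],"turn":0,"hand":0},
    {"xyz":[0,0,0],"turn":0,"hand":0},
    {"xyz":[0,0,0],"turn":0,"hand":0},
    {"xyz":[0,0,0],"turn":0,"hand":0},
    {"xyz":[0,0,0],"turn":0,"hand":0},
    {"xyz":[0,0,0],"turn":0,"hand":0},
    {"xyz":[0,0,0],"turn":0,"hand":0},
    {"xyz":[0,0,0],"turn":0,"hand":0},
    {"xyz":[0,0,0],"turn":0,"hand":0},
    {"xyz":[0,0,0],"turn":0,"hand":0},
    {"xyz":[0,0,0],"turn":0,"hand":0},
    {"xyz":[0,0,0],"turn":0,"hand":0},
    {"xyz":[0,0,0],"turn":0,"hand":0},
    {"xyz":[0,0,0],"turn":0,"hand":0},
    {"xyz":[0,0,0],"turn":0,"hand":0},
    {"xyz":[0,0,0],"turn":0,"hand":0},
    {"xyz":[0,0,0],"turn":0,"hand":0}
  ]
}}

```text
time_s: 40.77
tool_pos: [0.5363, -0.2675, 0.2029]
ee_rot: [[-0.39, 0.921, -0.0], [0.921, 0.39, -0.0], [-0.0, -0.0, -1.0]]
ft_force: [-0.1, -0.1, 0.6]
grip_width: -0.002
grasp_force: 0.0
```

Run:
```python
from h import *
lensphi("pics/end.png"); lensphi(); sidephi()
im=cv2.imread("pics/end.png"); cv2.imwrite("pics/endc.png",cv2.resize(im[140:380,280:520],None,fx=2.5,fy=2.5))
```

```text
lens [[40.7667  0.3944  0.3191]]
lens [[40.8167  0.3943  0.3191]]
side 40.867 [0.4145 0.3159] [65.6 82.7]
```

View pics/endc.png

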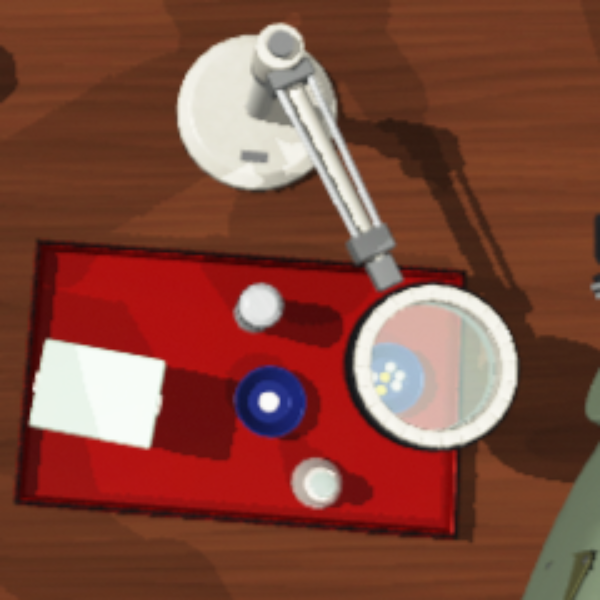

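The head rests at about (435,366) in the crop, on the same angle for the last 6 s. The dish shows to its left only because of the camera's parallax at lens height. The ray-cast positions of lens and dish agree to a few mm, the gripper is clear, and the things on the tray stand as before.

```bash
python3 -c "
from bench import *
print(sign_off())"
```

```text
the job is handed in; nothing more can be done
None
```

The lens rests still over the tablet dish, within a few millimetres of its centre by the camera measurements. It stayed there for over five seconds with the hand off it, and I handed the job in at about 41 s, after three pushes and brakes because the head stopped short twice.

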